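# Pack the sanding block, stack the tray and clamp it down

### The arm

A 7-joint arm with a two-finger parallel gripper is mounted at the origin on a cart in front of the work surface, level with it; the furniture and walls round the work are solid. World frame = base frame: x ahead of the robot, y to its left, z up, the work surface at z = 0. Lengths are in m, angles in degrees, forces in N, time in s.
With the tool pointing down it reaches from about 0.425 to 0.825 m from the base axis. Payload 3.6 kg.
Tool frame: the origin (TCP) lies on the centre line of the jaws, within the pads' length; the fingertips stand arm.tip_reach ahead of it and the grasp point (between the pads) is the TCP (arm.tip_reach is the distance from the TCP to the fingertips, in m); z points along the fingers, y is the line along which they close (so a half turn about z gives the same grasp; the last joint's range is limited). The gripper opens to 85 mm and grips with 20 to 120 N. Pads are 22 mm wide; open, the fingers measure 114 mm over their backs; the gripper's body (76 mm by 85 mm) begins 54 mm behind the grasp point. The pads swing forward as they close: fully open they stand 13 mm farther back than shut.
Start: joints at [-70.101, 35.231, -0.722, 81.555, 0.464, 63.22, -2.315], TCP at [0.237, 0.605, 0.25] pointing down, gripper open.
Joint ranges: [-178.69, 178.69], [-17.37, 117.87], [-77.05, 75.6], [15.02, 138.74], [-78.02, 258.01], [0.78, 113.62], [-162.83, 162.83]. Speed limits (degrees/s): [159.86, 159.86, 180, 180, 180, 180, 180].

### API

Orientations are given as a 3x3 rotation matrix whose columns are the frame's x, y, z axes.
In Python, from plant import arm, eoat, inverse_kinematics, vision, job, get_time_s, get_joint_pos, get_qvel, get_tau, get_ee_pos, get_orientation, get_ft_force, get_torque, get_finger_gap, get_gripper_force gives the robot as it stands. Calls block until the motion is done:
- arm.movep(position, orientation): joint-space move of the TCP to a pose.
- arm.movel(position, rot=None, v=0.15, stop_force=None): straight line of the TCP; rot=None keeps the orientation; v is the mean speed in m/s. With stop_force (N) it stops when the force on the tool has changed by that much, and returns True; else False.
- arm.move_j(angles): joint-space move.
- eoat.gripper_open() and eoat.grasp(): open the fingers fully, or close them until they stop; the grip force is fixed at half the most.
- arm.dwell(seconds).
- inverse_kinematics(position, orientation): joint angles nearest the present ones, or None.
- vision.capture(name): name is "scene" or "top"; returns (picture, depth): 400x640x3 uint8, red, green, blue; 400x640 float32, m along the optical axis (not along the pixel's ray), 0 where there is no reading.
- vision.get_calibration(name): a dict with "intrinsics" (3x3 intrinsics, pixels), "view" (4x4, takes a point from world to camera coordinates). Camera axes: x right, y up, looking along -z (the intrinsics and any distortion apply to the point x, -y, -z); pixel columns grow to the right and rows downward; lengths in m; the calibration is good to about 2 mm. A picture is of the moment at which its call begins. get_calibration takes no time and is no camera call.
A pose or a line that the arm cannot do raises arm.Unreachable and nothing moves.
- job.finish_job(): hands the job in; it is judged then, once.
Readings, each from a call of its own:
- get_time_s(): time.
- get_joint_pos(): joint angles.
- get_qvel(): joint speeds.
- get_tau(): joint torques, N m.
- get_ee_pos(): TCP position.
- get_orientation(): TCP orientation.
- get_ft_force(): force on the tool from outside, world axes, zero at the start.
- get_torque(): the same for the moment, N m.
- get_finger_gap(): opening from 0.0 (shut) to 1.0 (fully open).
- get_gripper_force(): force on a finger pad.
Only numpy, scipy, OpenCV 4.12 (cv2) and the standard library are available. Lean on these libraries where they do the work, as an engineer would, in place of code of your own. Each camera call takes 0.05 s, during which the arm holds its last target. There are 200 camera calls.

### The job

Close up the sanding kit: lay the wooden sanding block flat in the middle of the carrier's deck, between its four corner posts. Then stack the tray with the carrying bar squarely on the carrier so that its four pins drop fully into the sockets of the posts, and finally swing the carrier's hold-down clamp all the way down over the tray's bar and let go.

Things in the scene. Friction and masses are not known exactly. Their poses are not given: they have to be found in the camera images.
- block_centre (a point): centre of the sanding block: brown wooden block with a thin grey sole, loose, lying on its sole on the pale stone-topped table at the right, whose top is 6 mm above the desk; a tall chest of drawers stands close behind it. 44 mm (its x) by 80 mm (its y) by 28 mm high (z up); this point is half-way up. About 0.09 kg. Grip it across the 44 mm.
- tray_bar (a point): middle of the carrying bar of the loose pale wooden tray (108 mm along its x, 96 along y, z up; about 0.22 kg), which stands on the flat white box, 20 mm above the desk. The bar runs along the tray's x: 84 mm long, 12 thick, 14 high, on an end post at each end. This point is 61 mm above the tray's pin tips, 27 mm above the top edge of its walls; between walls and bar 20 mm are free.
- tray_under (a point): same tray, same axes: centre of its flat underside, 51 mm straight below tray_bar. At its corners, x +-45 mm and y +-39 mm, four round-ended steel pins, 8 mm thick, hang 10 mm down. It fits either way round.
- seat (a point): on the fixed plywood carrier (desk, right of the middle): centre of its four corner posts, level with their tops, 44 mm above the desk. z up; the clamp stands on the -y side. Posts 18 mm square at x +-39, y +-45 mm, each with a socket 12 mm square, 16 deep in its top. Tray home: underside on the post tops, tray_under at this point, tray's x along the carrier's y (either way round).
- floor (a point): 36 mm straight below seat, same axes: middle of the carrier's deck, on which the block is to lie, 8 mm above the desk. Free between the posts: 60 mm along x, 72 mm along y. The sides are open but for 4 mm high lips on the deck, outside x +-46 mm.
- clamp (a joint): angle of the hold-down clamp (rad): 0 = fully down and level, its pad just over the middle of the bar of a tray that is home; about 1.6 = upright; starts thrown back at 1.8 to 2.05. It swings about the carrier's x. The hinge is stiff (0.12 N m): the clamp stays where it is left, and 1 to 3 N at the grip move it.
- clamp_grip (a point): middle of the black round grip at the free end of the clamp arm, 16 mm thick, 44 mm long along the arm; 110 mm from the hinge axis. The arm ends 132 mm from the hinge: thrown back, it reaches up to 250 mm above the desk. Clamped down, this point is 114 mm above the desk.
- clamp_hinge (a point): middle of the clamp's hinge axis: carrier x 0, y -80 mm from seat, 114 mm above the desk; axes of the carrier, the axis runs along x. At angle q the grip is at y + 110 cos q, z + 110 sin q (mm) from here. The steel upright that carries it is 28 mm wide and ends 126 mm above the desk.
Not all that is in view belongs to the job. Of the things that look like the part that bears block_centre, the larger one is meant.

How it is judged (in metres and radians):
On the way, in this order (a step that is already met when the one before it is completed fails the run):
1. the sanding block lies flat on the carrier's deck between the posts, the clamp still open (x of block_centre in the frame of floor between -0.03 and 0.03 m and y of block_centre in the frame of floor between -0.03 and 0.03 m and z of block_centre in the frame of floor between 0.009 and 0.019 m and angle between block_centre's own z axis and vertical below 0.15 rad and value of joint clamp above 1.2 rad and contact force between the fingers and sand_block below 0.5 N), for 0.3 s.
2. the tray is home on the carrier, its pins in the sockets, let go (x of block_centre in the frame of floor between -0.03 and 0.03 m and y of block_centre in the frame of floor between -0.03 and 0.03 m and z of block_centre in the frame of floor between 0.009 and 0.019 m and angle between block_centre's own z axis and vertical below 0.15 rad and z of tray_under in the frame of seat between -0.003 and 0.003 m and horizontal distance between tray_under and seat below 0.005 m and angle between tray_under's own z axis and vertical below 0.04 rad and angle between the x axis of tray_under and the y axis of seat, either way round below 0.08 rad and contact force between the fingers and tray below 0.5 N), for 0.3 s.
3. the clamp is fully down (x of block_centre in the frame of floor between -0.03 and 0.03 m and y of block_centre in the frame of floor between -0.03 and 0.03 m and z of block_centre in the frame of floor between 0.009 and 0.019 m and angle between block_centre's own z axis and vertical below 0.15 rad and z of tray_under in the frame of seat between -0.003 and 0.003 m and horizontal distance between tray_under and seat below 0.005 m and angle between tray_under's own z axis and vertical below 0.04 rad and angle between the x axis of tray_under and the y axis of seat, either way round below 0.08 rad and value of joint clamp below 0.06 rad), for 0.2 s.
At the end, for the whole second after the job is handed in: Sanding block flat on the deck (0.15 rad), centre within 30 mm of its middle in x and y; tray underside level (0.04 rad), within 3 mm of the post tops, centred within 5 mm, turned with the posts (0.08 rad); clamp within 0.06 rad of fully down; all at rest (all of step 3 and linear speed of each of tray, sand_block below 0.02 m/s); the robot touches nothing.
It also fails if it takes over 72 s, if anything falls off the work surface, if the arm or the gripper's body presses on something with over 40 N, if the wrist force passes 120 N, or if a joint passes its speed limit or range.

## Working session

There is one attempt and no reset: what is moved stays moved. The work goes in short steps, each a Python script; the robot and the scene stay as the last script left them, time stands still between calls to the robot, and variables do not carry over. Pictures are saved under pics/ and viewed, at most 12 in all, crops included, and the job is handed in when it is done.

```bash
ls; mkdir -p pics
cat > h.py <<'E'
import numpy as np, cv2
from plant import *
def cap(n):
    im,d=vision.capture(n); c=vision.get_calibration(n); return im,d,np.array(c['intrinsics']),np.array(c['view'])
def pts(d,K,V):
    v,u=np.mgrid[:d.shape[0],:d.shape[1]]
    P=np.stack([(u-K[0,2])/K[0,0]*d,-(v-K[1,2])/K[1,1]*d,-d],-1)
    W=np.linalg.inv(V); return P@W[:3,:3].T+W[:3,3]
E
python3 - <<'E'
from h import *
for n in('scene','top'):
    im,d,K,V=cap(n); cv2.imwrite(f'pics/{n}0.png',im[...,::-1]); np.savez(f'{n}0.npz',im=im,d=d,K=K,V=V)
    print(n,vision.get_calibration(n)); P=pts(d,K,V); print(P[::50,::80].round(2).tolist() if n=='top' else '')
print(arm.tip_reach,get_time_s(),get_ee_pos(),get_orientation())
E
```

```text
pics
scene {'intrinsics': array([[424.3241805 ,   0.        , 324.38162919],
       [  0.        , 424.3241805 , 203.73721648],
       [  0.        ,   0.        ,   1.        ]]), 'view': array([[ 0.7371306 , -0.67574808,  0.0017346 , -0.52274713],
       [ 0.36894414,  0.40460561,  0.83676432, -0.22707645],
       [-0.56614372, -0.61616461,  0.54756047, -0.80347894],
       [ 0.        ,  0.        ,  0.        ,  1.        ]])}

top {'intrinsics': array([[495.25756362,   0.        , 319.19114769],
       [  0.        , 495.25756362, 199.78680054],
       [  0.        ,   0.        ,   1.        ]]), 'view': array([[ 0.02670907, -0.99951937,  0.01573712, -0.19690802],
       [ 0.99491215,  0.02810918,  0.09674551, -0.58856231],
       [-0.09714136,  0.01307307,  0.99518473, -1.25248225],
       [ 0.        ,  0.        ,  0.        ,  1.        ]])}
[[[0.88, 0.39, 0.47], [0.89, 0.25, 0.48], [0.89, 0.11, 0.49], [0.88, -0.03, 0.5], [0.89, -0.17, 0.51], [0.89, -0.3, 0.52], [0.85, -0.41, 0.59], [0.86, -0.53, 0.59]], [[0.89, 0.54, 0.24], [0.88, 0.35, 0.26], [0.89, 0.17, 0.27], [0.89, 0.
[... 582 characters left out ...]
59]], [[0.44, 0.61, 0.05], [0.45, 0.44, 0.0], [0.45, 0.23, 0.0], [0.46, 0.02, 0.03], [0.46, -0.19, -0.0], [0.47, -0.4, 0.01], [0.48, -0.61, 0.0], [0.48, -0.75, 0.15]], [[0.32, 0.63, 0.01], [0.32, 0.42, 0.01], [0.32, 0.22, 0.0], [0.33, 0.01, 0.04], [0.33, -0.19, -0.0], [0.34, -0.4, 0.01], [0.35, -0.58, 0.08], [0.36, -0.77, 0.1]], [[0.04, 1.04, -0.7], [0.05, 0.73, -0.69], [0.06, 0.42, -0.69], [0.11, 0.07, -0.45], [0.11, -0.2, -0.48], [0.08, -0.53, -0.7], [0.09, -0.84, -0.69], [0.09, -1.16, -0.69]]]
0.019 0.1 [0.23708506 0.60452432 0.2492353 ] [[-9.30984654e-01  3.65057268e-01 -8.74247588e-04]
 [ 3.65058315e-01  9.30982066e-01 -2.19549347e-03]
 [ 1.24279765e-05 -2.36312208e-03 -9.99997208e-01]]
```

View pics/top0.png

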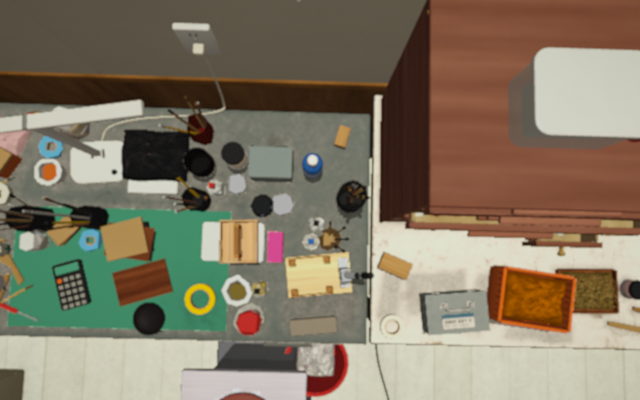

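View pics/scene0.png

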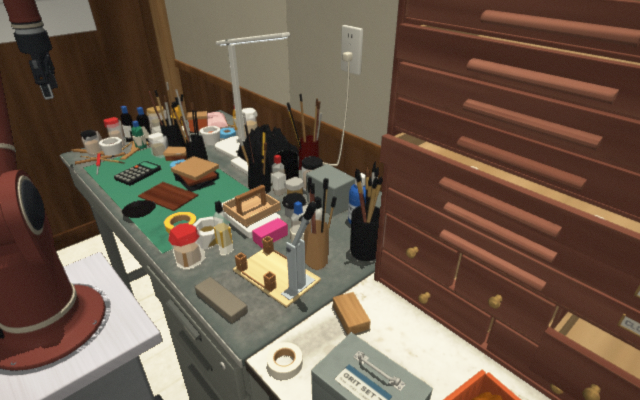

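The top view shows the block on the stone table at (394,265), the tray on the white box at (239,242), and the carrier at (318,276) with its clamp on the right (-y) at (350,275). The other brown blocks, such as the small one at (342,136), are distractors.

Run:
```python
from h import *
z=np.load('top0.npz'); im=z['im'];P=pts(z['d'],z['K'],z['V'])
c=cv2.resize(im[205:345,190:430],None,fx=3.3,fy=3.3,interpolation=cv2.INTER_CUBIC); cv2.imwrite('pics/crop1.png',c[...,::-1])
hsv=cv2.cvtColor(im,cv2.COLOR_RGB2HSV)
def rect(m,n):
    q=P[m][:,:2]*1000; r=cv2.minAreaRect(q.astype(np.float32)); print(n,m.sum(),r,q.mean(0),P[m][:,2].mean())
def win(u0,u1,v0,v1):
    m=np.zeros(im.shape[:2],bool);m[v0:v1,u0:u1]=1;return m
Z=P[...,2]
rect(win(372,416,248,284)&(Z>.025)&(Z<.045)&(hsv[...,1]>90),'block')
rect(win(215,265,215,268)&(Z>.08)&(Z<.10),'bar')
rect(win(215,265,215,268)&(Z>.045)&(Z<.07),'traywalls')
rect(win(280,362,250,302)&(Z>.036)&(Z<.052)&(P[...,1]>-.28),'posts')
rect(win(280,362,250,302)&(Z>.0)&(Z<.014)&(hsv[...,1]>70)&(hsv[...,2]>150),'deck')
m=win(330,380,255,300)&(Z>.08);q=P[m];i=np.argsort(q[:,2]);print(q[i][::6].round(3).tolist())
# surroundings of the block: chest
s=(Z>.06)&(P[...,0]<.95)&(P[...,1]<-.27)&(P[...,0]>.5)
for y in np.arange(-.5,-.27,.03):
    t=s&(abs(P[...,1]-y)<.012); print(round(y,2),[ (round(a,2),P[...,0][t&(abs(Z-a)<.03)].min().round(3) if (t&(abs(Z-a)<.03)).any() else None) for a in(.1,.2,.3,.4,.5,.6,.7)])
S=np.load('scene0.npz'); Q=pts(S['d'],S['K'],S['V']); c=(abs(Q[...,1]+.36)<.12)&(Q[...,0]>.6)&(Q[...,0]<.9)
for a in np.arange(0,.5,.05):
    t=c&(abs(Q[...,2]-a-.025)<.025); print('chest z',round(a,2),np.percentile(Q[...,0][t],[1,5,50]).round(3), np.percentile(Q[...,1][t],[1,99]).round(3) if t.any() else '')
```

```text
block 503 ((429.8856201171875, -378.5443115234375), (78.69523620605469, 41.46012496948242), 68.05591583251953) [ 430.07573138 -377.92513173] 0.0329187726709247
bar 180 ((482.4935607910156, 20.359039306640625), (80.73446655273438, 12.676047325134277), 2.525508165359497) [483.34554643  20.70467682] 0.08667116419300322
traywalls 299 ((488.51751708984375, 14.695587158203125), (119.09269714355469, 109.3833236694336), 1.18185293674469) [480.15766091  20.23406764] 0.052805399636694894
posts 143 ((399.990478515625, -166.31817626953125), (169.1151580810547, 110.02822875976562), 86.7991943359375) [ 400.77441578 -164.97629163] 0.04228992437953455
deck 1968 ((401.1023254394531, -184.23504638671875), (106.55757904052734, 169.50357055664062), 6.295683860778809) [ 400.55707126 -174.48948633] 0.007094646985274431
[[0.398, -0.238, 0.088], [0.423, -0.236, 0.111], [0.424, -0.25, 0.113], [0.409, -0.236, 0.115], [0.393, -0.244, 0.116], [0.424, -0.252, 0.118], [0.417, -0.238, 0.119], [0.414, -0.241, 0.12], [0.414, -0.238, 0.12], [0.396, -0.248, 0.122], [0.396, -0.255, 0.122], [0.398, -0.238, 0.124], [0.41
[... 2379 characters left out ...]
.283 -0.24 ]Traceback (most recent call last):
  File "<stdin>", line 22, in <module>
    return _quantile_unchecked(
        a, q, axis, out, overwrite_input, method, keepdims, weights)
    return _ureduce(a,
                    func=_quantile_ureduce_func,
    ...<5 lines>...
                    overwrite_input=overwrite_input,
                    method=method)
    r = func(a, **kwargs)
    result = _quantile(arr,
                       quantiles=q,
    ...<2 lines>...
                       out=out,
                       weights=wgt)
    slices_having_nans = np.isnan(arr[-1, ...])
                                  ~~~^^^^^^^^^
IndexError: index -1 is out of bounds for axis 0 with size 0
```

View pics/crop1.png

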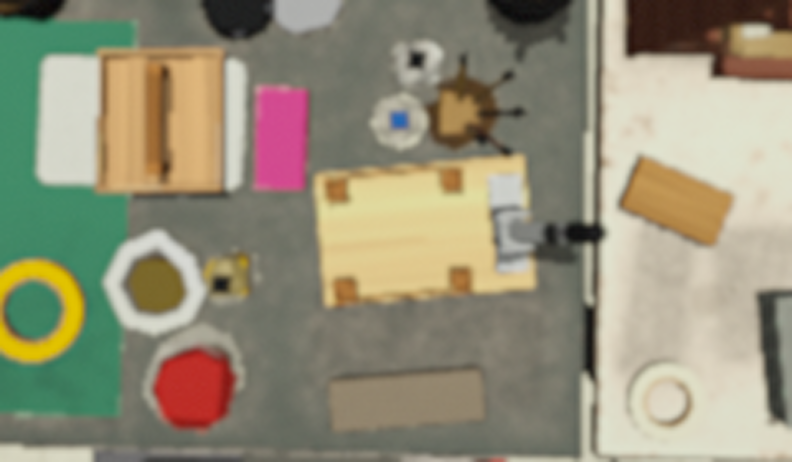

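The crop shows the four posts at about (337,188), (452,180), (345,290) and (460,278). The tray bar runs vertically at (157,122), along world x. Next: fit the posts and bar by casting rays onto planes.

```bash
cat >> h.py <<'E'
def ray(uv,K,V,z):
    uv=np.atleast_2d(uv).astype(float); W=np.linalg.inv(V)
    D=np.stack([(uv[:,0]-K[0,2])/K[0,0],-(uv[:,1]-K[1,2])/K[1,1],-np.ones(len(uv))],-1)@W[:3,:3].T
    o=W[:3,3]; return (o+D*((z-o[2])/D[:,2])[:,None])[:,:2]*1000
def blobs(mask,u0,u1,v0,v1,amin):
    m=np.zeros(mask.shape,np.uint8); m[v0:v1,u0:u1]=mask[v0:v1,u0:u1]
    n,l,s,c=cv2.connectedComponentsWithStats(m); return [(s[i,4],c[i]) for i in range(1,n) if s[i,4]>=amin]
def R(yx,yy): # tool down, closing axis along (yx,yy)
    y=np.array([yx,yy,0.])/np.hypot(yx,yy); z=np.array([0,0,-1.]); return np.stack([np.cross(y,z),y,z],1)
E
python3 - <<'E'
from h import *
z=np.load('top0.npz'); im=z['im'];K,V=z['K'],z['V'];P=pts(z['d'],K,V);Z=P[...,2]
hsv=cv2.cvtColor(im,cv2.COLOR_RGB2HSV)
for u,v in((292,262),(327,259),(294,293),(329,289),(310,270)): print(hsv[v,u],Z[v,u])
for name,m in(('h',(Z>.03)&(Z<.06)),('col',(hsv[...,1]>100)&(hsv[...,2]<200))):
    b=blobs(m,282,336,252,300,15)
    for a,c in b: print(name,a,c.round(1),ray(c,K,V,.044).round(1))
m=(Z>.08)&(Z<.1)
for a,c in blobs(m,215,265,215,268,30): print('bar',a,c,ray(c,K,V,.088))
m=(Z>.025)&(Z<.045)&(hsv[...,1]>90)
for a,c in blobs(m,372,416,248,284,100): print('block',a,c,ray(c,K,V,.034))
# clamp/bar in scene camera
S=np.load('scene0.npz'); Q=pts(S['d'],S['K'],S['V']);im=S['im'];h=cv2.cvtColor(im,cv2.COLOR_RGB2HSV)
t=(abs(Q[...,2]-.084)<.012)&(abs(Q[...,0]-.483)<.06)&(abs(Q[...,1]-.02)<.03);print('scene bar',t.sum(),Q[t].mean(0),Q[t].min(0),Q[t].max(0))
t=(abs(Q[...,2]-.044)<.012)&(abs(Q[...,0]-.4)<.06)&(abs(Q[...,1]+.165)<.075);n,l,s,c=cv2.connectedComponentsWithStats(t.astype(np.uint8))
for i in range(1,n):
  if s[i,4]>10: q=Q[l==i];print('post',s[i,4],q[q[:,2]>.039].mean(0),q.max(0),q.min(0))
q=Q[(Q[...,2]>.05)&(abs(Q[...,0]-.41)<.05)&(abs(Q[...,1]+.27)<.05)];print('clamp top',q[:,2].max(),q[q[:,2]>.22].mean(0))
E
```

```text
[ 16 167 174] 0.028043004245350778
[ 16 171 172] 0.03083205364639774
[ 16 169 173] 0.02769953205947595
[ 16 168 173] 0.02921120008338529
[ 24  85 224] 0.01235639798618493
h 34 [326.9 258.5] [[ 443.6 -204. ]]
h 38 [291.7 261.9] [[ 432.7 -115.3]]
h 41 [329.6 289.4] [[ 366.6 -212.7]]
h 35 [294.2 292.6] [[ 356.2 -123.9]]
col 188 [308.2 259.1] [[ 440.8 -156.7]]
col 191 [311.1 291.9] [[ 359.1 -166.4]]
bar 180 [236.16666667 240.11111111] [[483.28293164  20.50358439]]
block 503 [394.60636183 265.53479125] [[ 430.09582977 -377.75008818]]
scene bar 213 [0.47717221 0.01833869 0.08287604] [0.43674727 0.01173794 0.07205767] [0.52157846 0.02940357 0.08987778]
post 83 [ 0.42931693 -0.11501459  0.04237715] [ 0.44027361 -0.10489016  0.04521305] [ 0.42025324 -0.12494797  0.03202906]
post 92 [ 0.35207482 -0.12383153  0.042039  ] [ 0.36253264 -0.11384624  0.04544739] [ 0.3427551  -0.13337011  0.03205331]
post 15 [ 0.41669126 -0.23712187  0.04779272] [ 0.41753166 -0.2346979   0.05540445] [ 0.41549683 -0.23986993  0.0339302 ]
post 104 [ 0.36313341 -0.21297765  0.04224289] [ 0.37351935 -0.20189533  0.04568947] [ 0.35305868 -0.2228271   0.03202252]
post 12 [ 0.39248181 -0.23815764  0.04541506] [ 0.39343486 -0.23584825  0.05569654] [ 0.39086257 -0.2398696   0.03471936]
clamp top 0.23569827990609027 [ 0.41286013 -0.28990667  0.22799053]
```

```bash
cat >> h.py <<'E'
S=np.array([.3998,-.1640]); A=np.deg2rad(6.6); CX=np.array([np.cos(A),np.sin(A)]); CY=np.array([-np.sin(A),np.cos(A)])
B=np.array([.4300,-.3780]); BA=np.deg2rad(68.06-90)
T=np.array([.4825,.0204]); TA=np.deg2rad(92.5)
def Ra(a): return R(np.cos(a),np.sin(a))
def p3(xy,z): return np.array([xy[0],xy[1],z])
E
python3 - <<'E'
from h import *
def ck(n,p,Rm):
    q=inverse_kinematics(p,Rm); print(n,None if q is None else np.round(q,0).tolist())
pi=np.pi
for k in(0,pi):
    ck('block',p3(B,.032),Ra(BA+k)); ck('blockhi',p3(B,.25),Ra(BA+k))
    ck('seatblk',p3(S,.034),Ra(A+k)); ck('seathi',p3(S,.3),Ra(A+k))
    ck('tray',p3(T,.081),Ra(TA+k)); ck('home',p3(S,.095),Ra(A+k))
    for q in(1.95,1.5,1,.5,.2,0): ck(f'grip{q}',p3(S+CY*(-.08+.11*np.cos(q)),.114+.11*np.sin(q)),Ra(A+k))
E
```

```text
block [37.0, 45.0, 4.0, 106.0, -6.0, 29.0, 22.0]
blockhi [4.0, 42.0, 64.0, 96.0, -40.0, 69.0, 56.0]
seatblk [20.0, 39.0, -1.0, 128.0, 2.0, 13.0, 24.0]
seathi [-20.0, 17.0, 51.0, 112.0, -16.0, 58.0, 46.0]
tray [-1.0, 36.0, -5.0, 118.0, 7.0, 26.0, 80.0]
home [11.0, 32.0, 12.0, 126.0, -17.0, 24.0, 43.0]
grip1.95 [4.0, 29.0, 42.0, 109.0, -25.0, 51.0, 65.0]
grip1.5 [-4.0, 27.0, 46.0, 113.0, -25.0, 50.0, 62.0]
grip1 [-14.0, 28.0, 52.0, 118.0, -30.0, 47.0, 62.0]
grip0.5 [-11.0, 28.0, 41.0, 124.0, -30.0, 39.0, 57.0]
grip0.2 [-5.0, 29.0, 30.0, 126.0, -28.0, 32.0, 53.0]
grip0 [1.0, 30.0, 22.0, 127.0, -24.0, 27.0, 48.0]
block [63.0, 51.0, -39.0, 105.0, 48.0, 42.0, 154.0]
blockhi [3.0, 42.0, 65.0, 96.0, -40.0, 69.0, -124.0]
seatblk [42.0, 43.0, -34.0, 127.0, 58.0, 27.0, 147.0]
seathi [-28.0, 22.0, 65.0, 112.0, -23.0, 61.0, -126.0]
tray [-24.0, 39.0, 30.0, 119.0, -37.0, 31.0, -55.0]
home [48.0, 38.0, -43.0, 125.0, 47.0, 35.0, 157.0]
grip1.95 [-7.0, 38.0, 65.0, 109.0, -41.0, 59.0, -98.0]
grip1.5 [-14.0, 35.0, 65.0, 113.0, -38.0, 57.0, -104.0]
grip1 [-20.0, 34.0, 65.0, 119.0, -39.0, 53.0, -107.0]
grip0.5 [-24.0, 37.0, 65.0, 124.0, -47.0, 49.0, -103.0]
grip0.2 [48.0, 33.0, -46.0, 125.0, 39.0, 38.0, 161.0]
grip0 [46.0, 35.0, -45.0, 126.0, 44.0, 36.0, 156.0]
```

Run:
```python
from h import *
J=lambda:print(get_time_s(),np.round(get_joint_pos(),0).tolist(),np.round(get_ee_pos(),4),np.round(get_ft_force(),1))
arm.movep([.2,.43,.32],get_orientation());J()
arm.movep(p3(S,.32),Ra(A));J()
arm.movep(p3(B,.30),Ra(BA));J()
arm.movel(p3(B,.09),v=.2);J()
print(arm.movel(p3(B,.032),v=.08,stop_force=8));J()
im,d,K,V=cap('scene'); cv2.imwrite('pics/s1.png',cv2.resize(im[150:400,250:570],None,fx=2.4,fy=2.4)[...,::-1])
```

```text
0.8917 [-67.0, 16.0, -1.0, 103.0, 0.0, 61.0, 1.0] [0.2001 0.4311 0.3199] [ 0.3  1.  -0.1]
3.1333 [-30.0, 21.0, 68.0, 110.0, -22.0, 64.0, 54.0] [ 0.4003 -0.163   0.3197] [-0.5 -0.3  0.3]
4.0083 [3.0, 38.0, 65.0, 92.0, -36.0, 74.0, 52.0] [ 0.4308 -0.3766  0.2998] [-0.1  0.8 -0.9]
5.2083 [9.0, 51.0, 53.0, 105.0, -52.0, 52.0, 65.0] [ 0.4305 -0.3786  0.0913] [ 0.2 -0.4  0.3]
False
6.0833 [12.0, 55.0, 48.0, 106.0, -57.0, 47.0, 69.0] [ 0.43   -0.3785  0.0323] [-0.   0.   0.2]
```

View pics/s1.png

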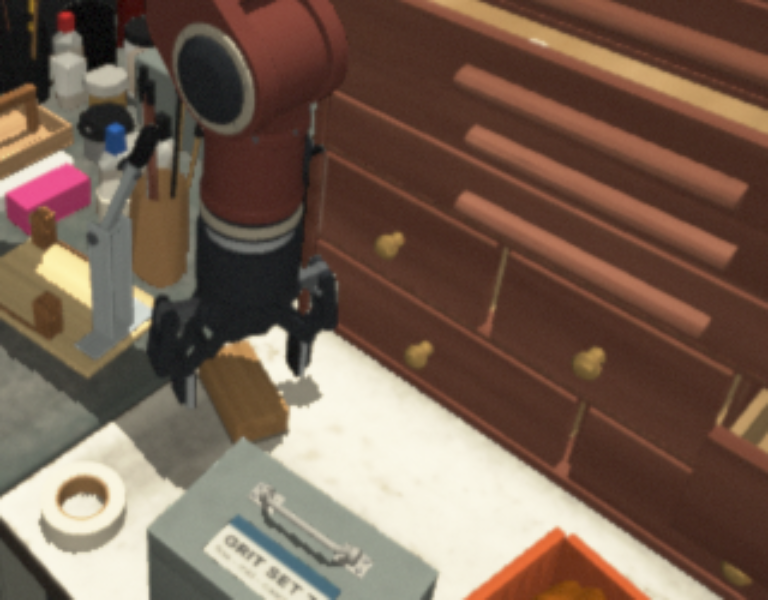

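The fingers straddle the block in the centre of the crop, around (240,380), and the wrist is clear of the chest. I'll grasp it and place it.

Run:
```python
from h import *
J=lambda:print(get_time_s(),np.round(get_joint_pos(),0).tolist(),np.round(get_ee_pos(),4),np.round(get_ft_force(),1),get_finger_gap())
eoat.grasp();J()
arm.movel(p3(B,.31),v=.25);J()
arm.movep(p3(S,.31),Ra(A));J()
arm.movel(p3(S,.09),v=.2);J()
print(arm.movel(p3(S,.0345),v=.05,stop_force=6));J()
im,d,K,V=cap('scene'); cv2.imwrite('pics/s2.png',cv2.resize(im[150:400,200:520],None,fx=2.4,fy=2.4)[...,::-1])
```

```text
6.5917 [12.0, 55.0, 48.0, 106.0, -57.0, 47.0, 69.0] [ 0.4302 -0.3784  0.0326] [-0.4 -0.2  3.6] 0.5120138256317782
7.85 [3.0, 38.0, 65.0, 91.0, -35.0, 75.0, 52.0] [ 0.4298 -0.3771  0.3084] [ 0.   0.3 -0.5] 0.5127844919341291
8.7167 [-30.0, 23.0, 70.0, 111.0, -24.0, 63.0, 57.0] [ 0.4001 -0.1649  0.3102] [-0.9 -0.3 -0.6] 0.5073686497410158
9.9667 [-10.0, 40.0, 45.0, 127.0, -52.0, 35.0, 81.0] [ 0.4002 -0.1648  0.0905] [ 0.5 -0.5 -0.3] 0.514934950229704
True
11.05 [-4.0, 44.0, 35.0, 128.0, -63.0, 27.0, 90.0] [ 0.3995 -0.164   0.0345] [-0.4 -0.3  5.5] 0.5082281742314553
```

View pics/s2.png

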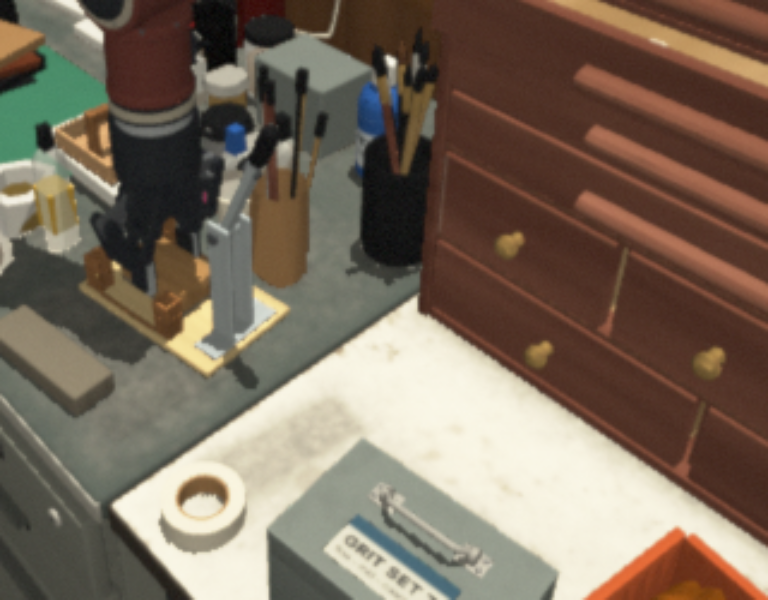

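The block sits on the deck between the posts. I'll release it and go to the tray, taking a top view on the way.

Run:
```python
from h import *
J=lambda:print(get_time_s(),np.round(get_joint_pos(),0).tolist(),np.round(get_ee_pos(),4),np.round(get_ft_force(),1),get_finger_gap())
eoat.gripper_open()
arm.movel(p3(S,.29),v=.25);J()
arm.movep(p3(T,.28),Ra(TA));J()
im,d,K,V=cap('top'); np.savez('top1.npz',im=im,d=d,K=K,V=V)
P=pts(d,K,V);Z=P[...,2]; hsv=cv2.cvtColor(im,cv2.COLOR_RGB2HSV)
c=cv2.resize(im[205:345,190:430],None,fx=3.3,fy=3.3,interpolation=cv2.INTER_CUBIC); cv2.imwrite('pics/crop2.png',c[...,::-1])
m=(Z>.03)&(Z<.06)
for a,c in blobs(m,282,336,252,300,15): print(a,c.round(1),ray(c,K,V,.044).round(1))
m=(Z>.025)&(Z<.055)&(hsv[...,1]>90)
b=[np.array([u,v]) for u,v in ((292,262),(327,259),(294,293),(329,289))]
```

```text
12.7667 [-28.0, 24.0, 68.0, 113.0, -26.0, 61.0, 58.0] [ 0.3991 -0.1634  0.2889] [1.4 0.4 1. ] 0.9977650351620798
13.6 [-35.0, 23.0, 43.0, 107.0, -18.0, 58.0, 108.0] [0.4818 0.0188 0.2793] [-0.3 -0.6  0.6] 0.9971215383757744
37 [327.1 258.5] [[ 443.7 -204.4]]
40 [291.7 261.9] [[ 432.6 -115.2]]
541 [311.7 274.9] [[ 401.5 -166.6]]
40 [329.5 289.3] [[ 366.7 -212.5]]
34 [294.1 292.6] [[ 356.2 -123.8]]
```

View pics/crop2.png

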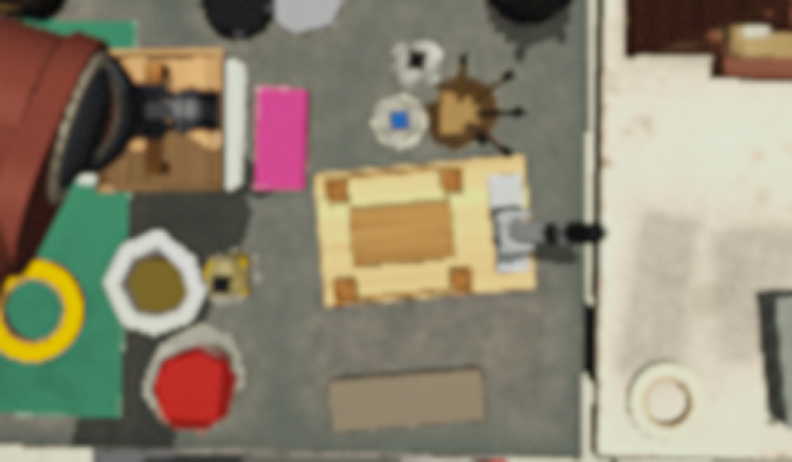

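The block lies centred on the deck, at about (402,233) in the crop. In the x direction its placed position equals the TCP at release, so it also gives me the camera's x bias.

Run:
```python
from h import *
for n in('top','scene'):
    im,d,K,V=cap(n); P=pts(d,K,V);Z=P[...,2]; np.savez(n+'2.npz',im=im,d=d,K=K,V=V)
    m=(abs(Z-.035)<.007)&(abs(P[...,0]-.4)<.03)&(abs(P[...,1]+.164)<.06)
    m=cv2.morphologyEx(m.astype(np.uint8),cv2.MORPH_OPEN,np.ones((3,3)));n_,l,s,c=cv2.connectedComponentsWithStats(m)
    i=1+np.argmax(s[1:,4]); vv,uu=np.where(l==i); w=ray(np.c_[uu,vv],K,V,.036).astype(np.float32)
    r=cv2.minAreaRect(w);print(n,s[i,4],r,Z[l==i].mean(),'cx,cy of rect rel TCP release',(np.array(r[0])-[399.5,-164.])@np.c_[CX,CY], (w.mean(0)-[399.5,-164.])@np.c_[CX,CY])
    m=(abs(Z-.086)<.008)&(abs(P[...,0]-.48)<.06)&(abs(P[...,1]-.02)<.03)
    print('bar ext',P[m].min(0),P[m].max(0),m.sum())
```

```text
top 551 ((401.2842102050781, -166.27471923828125), (44.86133575439453, 79.50508117675781), 6.602878093719482) 0.03494860436770715 cx,cy of rect rel TCP release [ 1.51093608 -2.46471618] [ 1.58158777 -2.52080053]
bar ext [0.44211897 0.01339367 0.07803786] [0.52318995 0.02784989 0.09235553] 96
scene 552 ((395.3712158203125, -169.8386688232422), (48.45956802368164, 84.03619384765625), 6.390014171600342) 0.03481252684823103 cx,cy of rect rel TCP release [-4.77250172 -5.32542391] [-5.49507533 -5.54377771]
bar ext [0.43757499 0.01257963 0.07804142] [0.52179587 0.0274901  0.08946387] 171
```

```bash
python3 - <<'E'
from h import *
J=lambda:print(get_time_s(),np.round(get_joint_pos(),0).tolist(),np.round(get_ee_pos(),4),np.round(get_ft_force(),1),get_finger_gap())
T=np.array([.4814,.0204])
arm.movel(p3(T,.13),Ra(TA),v=.2)
print(arm.movel(p3(T,.081),v=.08,stop_force=8));J()
eoat.grasp();J()
for n in('top','scene'):
    im,d,K,V=cap(n); P=pts(d,K,V);Z=P[...,2]; np.savez(n+'3.npz',im=im,d=d,K=K,V=V)
    a=im[195:285,180:300] if n=='top' else im[150:270,180:340]
    cv2.imwrite(f'pics/g_{n}.png',cv2.resize(a,(640,480))[...,::-1])
    m=(abs(Z-.087)<.006)&(abs(P[...,0]-.48)<.06)&(abs(P[...,1]-.02)<.02)
    for lo,hi in((.43,.45),(.45,.46),(.505,.515),(.515,.535)):
        t=m&(P[...,0]>lo)&(P[...,0]<hi); print(n,lo,t.sum(),P[t].mean(0) if t.any() else '')
E
cd pics; python3 -c "
import cv2,numpy as np
cv2.imwrite('g.png',cv2.resize(np.hstack([cv2.imread('g_top.png'),cv2.imread('g_scene.png')]),(800,300)))"
```

```text
False
15.4167 [-24.0, 38.0, 28.0, 119.0, -35.0, 30.0, 123.0] [0.4817 0.0203 0.0813] [-0.2  0.1  0.9] 1.0007601879811459
16.0833 [-24.0, 39.0, 28.0, 119.0, -35.0, 30.0, 123.0] [0.4815 0.0206 0.0811] [-0.6  0.2  1.5] 0.12925989668607601
top 0.43 15 [0.44505914 0.01608026 0.08649466]
top 0.45 0 
top 0.505 0 
top 0.515 6 [0.5221063  0.01858691 0.08459768]
scene 0.43 22 [0.44265646 0.01729426 0.08546313]
scene 0.45 20 [0.45489502 0.01638054 0.08577718]
scene 0.505 6 [0.50851841 0.01643499 0.08449744]
scene 0.515 6 [0.51834988 0.01744484 0.08442574]
```

View pics/g.png

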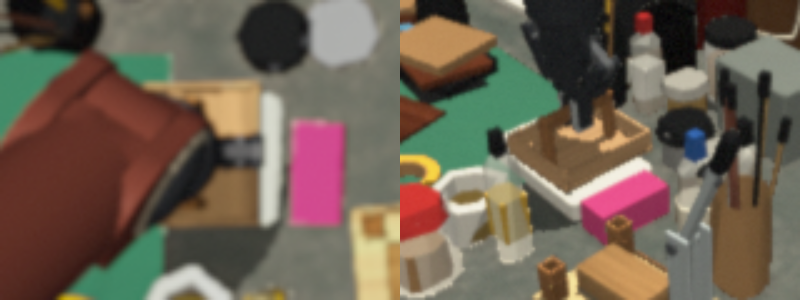

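The bar is gripped, and the tray is still on its box. To get the y bias, I'll compare the tray's right wall edge before and after the grasp.

Run:
```python
from h import *
for f in('top0','top3'):
    z=np.load(f+'.npz');K,V=z['K'],z['V'];P=pts(z['d'],K,V);Z=P[...,2];im=z['im'].astype(float)
    h=cv2.cvtColor(z['im'],cv2.COLOR_RGB2HSV)
    # right edge of tray via saturation drop, subpixel, rows; top edge by column
    out=[]
    for v in list(range(224,234))+list(range(250,260)):
        s=h[v,250:266,1].astype(float); th=(s[:4].mean()+s[-6:-3].min())/2; i=np.argmax(s<th); out.append((250+i-1+(s[i-1]-th)/(s[i-1]-s[i]),v))
    w=ray(out,K,V,.054); print(f,'right edge y',np.median(w[:10,1]).round(1),np.median(w[10:,1]).round(1),'x',w[0,0],w[-1,0])
    zz=ray(np.c_[np.full(60,258),np.arange(210,270)],K,V,.054)
    m=(Z>.042)&(Z<.1)&(np.arange(640)[None]>242)&(np.arange(640)[None]<262)
    vv,uu=np.where(m[205:280]); vv+=205; print(' rows',vv.min(),vv.max(),'cols max',uu.max(), ray([[258,vv.min()-.5],[258,vv.max()+.5]],K,V,.054))
    m=(abs(P[...,0]-.445)<.004)&(abs(Z-.087)<.004)&(abs(P[...,1]-.02)<.02);print(' bar near end y',P[m][:,1].min(),P[m][:,1].max())
```

```text
top0 right edge y -26.4 -28.6 x 525.6231674961261 437.92346307053464
 rows 205 279 cols max 261 [[575.04220447 -25.65884381]
 [387.16942712 -32.92339935]]
 bar near end y 0.014492876713413205 0.024165486852226248
top3 right edge y -26.6 -27.8 x 525.627034378873 437.9018741979255
 rows 205 279 cols max 261 [[575.04220447 -25.65884381]
 [387.16942712 -32.92339935]]
 bar near end y 0.01205822447726998 0.021451826178312094
```

```bash
python3 - <<'E'
from h import *
J=lambda:print(get_time_s(),np.round(get_joint_pos(),0).tolist(),np.round(get_ee_pos(),4),np.round(get_ft_force(),1),get_finger_gap())
S2=np.array([.3983,-.164])
arm.movel(p3([.4815,.0206],.27),v=.2);J()
arm.movep(p3(S2,.27),Ra(A));J()
arm.movel(p3(S2,.125),v=.15);J()
arm.dwell(.3)
for n in('top','scene'):
    im,d,K,V=cap(n); np.savez(n+'4.npz',im=im,d=d,K=K,V=V)
    a=im[230:320,260:380] if n=='top' else im[200:320,210:370]
    cv2.imwrite(f'pics/p_{n}.png',cv2.resize(a,(400,300),interpolation=cv2.INTER_CUBIC)[...,::-1])
J()
E
cd pics; python3 -c "
import cv2,numpy as np
cv2.imwrite('p.png',np.hstack([cv2.imread('p_top.png'),cv2.imread('p_scene.png')]))"
```

```text
17.275 [-35.0, 23.0, 43.0, 108.0, -19.0, 56.0, 109.0] [0.4804 0.0208 0.2687] [ 0.3  0.2 -2.7] 0.12677140447021196
18.1 [-27.0, 26.0, 67.0, 115.0, -29.0, 58.0, 61.0] [ 0.3988 -0.1628  0.2693] [ 0.7 -0.5 -3.3] 0.12751370792137443
19.2167 [-14.0, 37.0, 51.0, 125.0, -47.0, 39.0, 77.0] [ 0.3989 -0.1642  0.1255] [-1.  -0.  -3.1] 0.1287435198463832
19.6167 [-14.0, 37.0, 51.0, 125.0, -47.0, 39.0, 77.0] [ 0.3984 -0.164   0.1252] [-0.   0.9 -3.6] 0.12763718662286203
```

View pics/p.png

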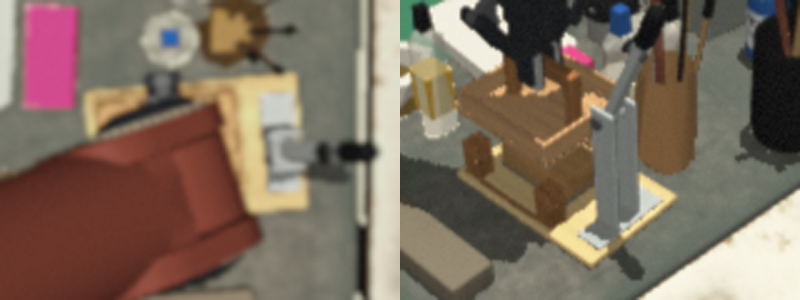

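The top view is mostly blocked by the arm. The scene view shows the tray's -x and -y wall faces above the posts. When the tray is home, its faces are flush with the posts' outer faces (±48 and ±54 mm), so I'll compare those directly in depth.

```bash
cat >> h.py <<'E'
def faces(d,K,V,zt):
    P=pts(d,K,V); L=np.stack([(P[...,:2]-S)@CX*1000,(P[...,:2]-S)@CY*1000,P[...,2]*1000],-1).reshape(-1,3)
    x,y,z=L.T
    def rep(n,m,ax):
        if m.sum()<4: print(n,m.sum()); return
        f=np.polyfit(L[m][:,1-ax],L[m][:,ax],1) if m.sum()>15 else [0,0]
        print(n,m.sum(),'med %.1f'%np.median(L[m][:,ax]),'at0 %.1f slope %.2fdeg'%(f[1],np.degrees(np.arctan(f[0]))),'ext',L[m][:,1-ax].min().round(1),L[m][:,1-ax].max().round(1))
    rep('tray -x',(z>zt+5)&(z<zt+19)&(abs(y)<46)&(abs(x+49)<8),0)
    rep('post1 -x',(z>16)&(z<40)&(abs(y+45)<6)&(abs(x+49)<8),0)
    rep('post2 -x',(z>16)&(z<40)&(abs(y-45)<6)&(abs(x+49)<8),0)
    rep('tray -x extent',(z>zt+5)&(z<zt+19)&(abs(y)<70)&(abs(x+49)<5),0)
    rep('posts extent',(z>16)&(z<38)&(abs(y)<70)&(abs(x+49)<5),0)
    rep('tray -y',(z>zt+5)&(z<zt+19)&(abs(x)<42)&(abs(y+55)<8),1)
    rep('post1 -y',(z>16)&(z<40)&(abs(x+39)<6)&(abs(y+55)<8),1)
    rep('post3 -y',(z>16)&(z<40)&(abs(x-39)<6)&(abs(y+55)<8),1)
E
python3 - <<'E'
from h import *
z=np.load('scene4.npz'); faces(z['d'],z['K'],z['V'],74)
E
```

```text
tray -x 149 med -50.0 at0 -49.9 slope 0.18deg ext -45.2 45.1
post1 -x 38 med -50.2 at0 -56.6 slope -8.48deg ext -51.0 -39.2
post2 -x 36 med -49.9 at0 -39.5 slope -12.57deg ext 39.0 50.8
tray -x extent 190 med -49.8 at0 -49.7 slope -0.34deg ext -54.7 56.4
posts extent 120 med -49.8 at0 -49.1 slope -0.13deg ext -53.3 56.2
tray -y 84 med -52.9 at0 -53.0 slope -0.03deg ext -41.9 0.3
post1 -y 39 med -51.8 at0 -49.9 slope 2.85deg ext -45.0 -33.1
post3 -y 0
```

Relative to the posts, the tray is aligned within 0.2 mm in x, about 1 mm off in y, and parallel. I'll lower it with a +0.7 mm y correction.

Run:
```python
from h import *
J=lambda:print(get_time_s(),np.round(get_ee_pos(),4),np.round(get_ft_force(),1),np.round(get_torque(),2),get_finger_gap())
S2=np.array([.3983,-.164])+.0007*CY
arm.movel(p3(S2,.110),v=.06);J()
print(arm.movel(p3(S2,.0945),v=.03,stop_force=8));J()
if get_ee_pos()[2]<.099:
    eoat.gripper_open(); arm.dwell(.2); J()
im,d,K,V=cap('scene'); faces(d,K,V,44)
```

```text
20.0167 [ 0.3979 -0.1633  0.1097] [-0.3 -0.6 -2.8] [ 0.    0.03 -0.01] 0.12946954696131993
True
20.5333 [ 0.3982 -0.1631  0.095 ] [-1.  -0.   4.5] [ 0.03  0.12 -0.03] 0.1332376622225198
21.4417 [ 0.3976 -0.1624  0.0943] [0.1 0.2 0.1] [-0.01  0.07  0.02] 1.0014857081772255
tray -x 146 med -50.4 at0 -50.3 slope 0.12deg ext -45.5 44.3
post1 -x 37 med -50.1 at0 -58.7 slope -11.44deg ext -51.0 -39.5
post2 -x 31 med -50.2 at0 -40.3 slope -12.30deg ext 39.1 50.6
tray -x extent 184 med -50.3 at0 -50.1 slope -0.39deg ext -53.7 55.4
posts extent 116 med -50.0 at0 -49.4 slope -0.40deg ext -54.0 55.1
tray -y 84 med -52.2 at0 -52.2 slope -0.09deg ext -41.8 0.0
post1 -y 39 med -51.9 at0 -50.9 slope 1.54deg ext -44.7 -33.8
post3 -y 0
```

The tray is home, with its faces flush and the stop at z = 0.095. Next is the clamp: grip its handle across the hinge axis and follow the arc.

```bash
cat >> h.py <<'E'
S2=np.array([.3981,-.1634])
def G(q,dz=0): return p3(S2+CY*(-.08+.11*np.cos(q)),.114+.11*np.sin(q)+dz)
E
python3 - <<'E'
from h import *
J=lambda:print(get_time_s(),np.round(get_joint_pos(),0).tolist(),np.round(get_ee_pos(),4),np.round(get_ft_force(),1),get_finger_gap())
arm.movel(p3(S2,.31),v=.25)
arm.movel(G(1.97,.1),v=.2);J()
im,d,K,V=cap('scene');P=pts(d,K,V); q=(P[...,:2]-S)
m=(abs(P[...,2]-.044-.0+.0-.014)<.008)&(abs(q@CX)<.045)&(abs(q@CY)<.05);print('tray walls z>',m.sum())
g=P[(P[...,2]>.195)&(P[...,2]<.245)&(abs(q@CX)<.012)&(abs(q@CY+.125)<.03)];print(len(g),((g[:,:2]-S)@CX).mean(),((g[:,:2]-S)@CY).mean(),g[:,2].mean())
print(arm.movel(G(1.97),v=.1,stop_force=6));J()
im,d,K,V=cap('scene'); cv2.imwrite('pics/c1.png',cv2.resize(im[130:310,220:440],(792,648))[:600,...,::-1])
E
```

```text
23.275 [-9.0, 29.0, 64.0, 101.0, -28.0, 68.0, 70.0] [ 0.4119 -0.2843  0.3143] [ 0.1  0.3 -0.7] 1.0006095938651107
tray walls z> 162
175 -0.006424303319777395 -0.1256363008036384 0.21698101925033858
False
24.475 [-4.0, 35.0, 57.0, 109.0, -35.0, 56.0, 77.0] [ 0.4125 -0.2858  0.2159] [ 0.8 -0.6 -0.8] 0.9977512085402861
```

View pics/c1.png

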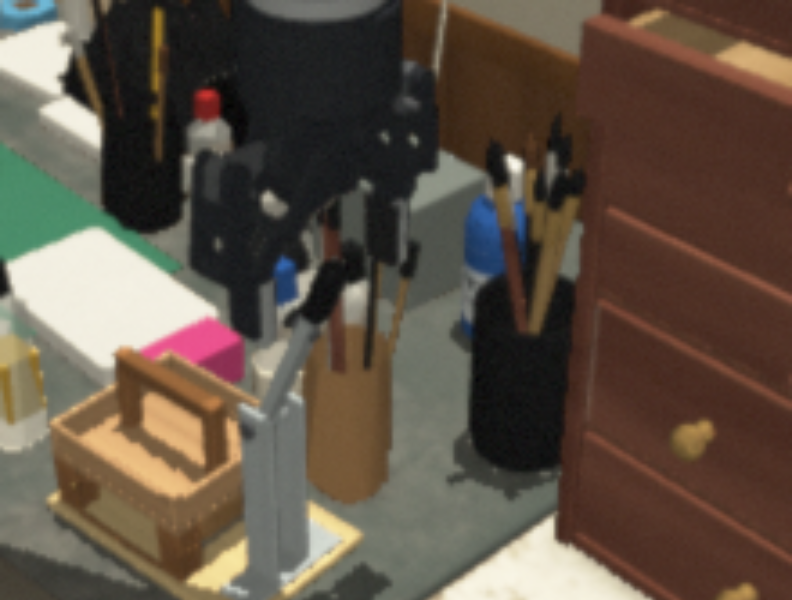

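The tray is seated on the carrier. The open fingers straddle the black grip at about (325,290). I'll close on it and swing it down.

Run:
```python
from h import *
J=lambda s='':print(s,round(get_time_s(),2),np.round(get_joint_pos(),0).tolist(),np.round(get_ee_pos(),4),np.round(get_ft_force(),1),round(get_finger_gap(),3))
eoat.grasp();J()
for q in np.linspace(1.97,0,15)[1:]:
    hit=arm.movel(G(q),v=.1,stop_force=25); J(f'{q:.2f} {hit}')
    if hit: break
```

```text
25.18 [-4.0, 35.0, 57.0, 109.0, -35.0, 56.0, 77.0] [ 0.4124 -0.2854  0.2155] [1.  0.6 0.8] 0.164
1.83 False 25.48 [-6.0, 34.0, 58.0, 110.0, -35.0, 56.0, 75.0] [ 0.4107 -0.271   0.2206] [ 0.  -0.6  0.6] 0.172
1.69 False 25.79 [-8.0, 33.0, 59.0, 112.0, -34.0, 55.0, 74.0] [ 0.409  -0.2561  0.2234] [ 0.3 -1.6 -0.3] 0.166
1.55 False 26.1 [-11.0, 32.0, 60.0, 113.0, -34.0, 55.0, 73.0] [ 0.4073 -0.2414  0.2243] [ 0.7 -3.5 -0.9] 0.169
1.41 False 26.41 [-13.0, 32.0, 60.0, 114.0, -34.0, 54.0, 71.0] [ 0.4055 -0.2257  0.2229] [ 1.6 -2.9  0.3] 0.165
1.27 False 26.72 [-15.0, 31.0, 60.0, 116.0, -34.0, 53.0, 70.0] [ 0.4037 -0.2103  0.2192] [ 0.4 -3.1  3.3] 0.17
1.13 False 27.02 [-17.0, 31.0, 60.0, 117.0, -35.0, 52.0, 70.0] [ 0.4019 -0.1948  0.2129] [ 2.3 -1.   0.7] 0.168
0.98 False 27.33 [-18.0, 31.0, 60.0, 119.0, -36.0, 50.0, 69.0] [ 0.4004 -0.1822  0.2053] [ 3.2 -2.8 -2.1] 0.168
0.84 False 27.64 [-19.0, 32.0, 60.0, 120.0, -37.0, 49.0, 69.0] [ 0.399  -0.1708  0.1959] [ 3.9 -4.1 -4.1] 0.163
0.70 False 27.95 [-20.0, 32.0, 59.0, 122.0, -38.0, 47.0, 69.0] [ 0.3978 -0.1603  0.1846] [ 4.  -6.5 -4.8] 0.168
0.56 False 28.26 [-20.0, 33.0, 57.0, 123.0, -40.0, 45.0, 70.0] [ 0.3968 -0.1515  0.1722] [ 2.9 -6.9 -3.8] 0.164
0.42 False 28.57 [-20.0, 34.0, 56.0, 125.0, -42.0, 43.0, 71.0] [ 0.396  -0.1444  0.1586] [ 2.3 -6.8 -2.2] 0.166
0.28 False 28.88 [-19.0, 35.0, 54.0, 126.0, -44.0, 41.0, 72.0] [ 0.3955 -0.1399  0.1442] [ 2.  -6.2 -2.6] 0.166
0.14 False 29.18 [-18.0, 36.0, 52.0, 127.0, -47.0, 39.0, 74.0] [ 0.3952 -0.1379  0.1293] [ 2.6 -8.8 -2.9] 0.166
0.00 False 29.49 [-16.0, 37.0, 49.0, 128.0, -49.0, 36.0, 76.0] [ 0.3955 -0.1386  0.1142] [  2.8 -13.   -1.9] 0.166
```

Run:
```python
from h import *
J=lambda s='':print(s,round(get_time_s(),2),np.round(get_ee_pos(),4),np.round(get_ft_force(),1),round(get_finger_gap(),3))
p=get_ee_pos(); print(arm.movel([p[0],p[1],.109],v=.03,stop_force=10));J()
eoat.gripper_open();J()
p=get_ee_pos();arm.movel([p[0],p[1],.30],v=.2);J()
arm.movep([.30,.35,.32],Ra(A));J()
out=[]
for n in('top','scene'):
    im,d,K,V=cap(n)
    a=im[240:315,270:370] if n=='top' else im[200:320,210:370]
    out.append(cv2.resize(a,(400,300),interpolation=cv2.INTER_CUBIC)[...,::-1])
    P=pts(d,K,V);q=P[...,:2]-S; m=(abs(q@CX)<.02)&(P[...,2]>.108)&(P[...,2]<.16)&(abs(q@CY)<.1)
    Y=(q@CY)[m];Zz=P[...,2][m]
    for lo in np.arange(-.1,.06,.02):
        t=(Y>lo)&(Y<lo+.02); print(n,lo.round(2),t.sum(),Zz[t].max().round(4) if t.any() else '', np.median(Zz[t]).round(4) if t.any() else '')
faces(d,K,V,44)
cv2.imwrite('pics/end.png',np.hstack(out))
```

```text
True
 29.72 [ 0.3954 -0.1383  0.1115] [-1.8  2.7  2.5] 0.165
 30.41 [ 0.397  -0.1408  0.1124] [-0.9 -0.2  0.3] 1.001
 31.5 [ 0.3963 -0.1402  0.299 ] [-0.9 -0.4  0.1] 1.001
 33.32 [0.3009 0.3489 0.3201] [0.2 0.8 0. ] 1.001
top -0.1 53 0.1289 0.1213
top -0.08 78 0.1301 0.1188
top -0.06 50 0.1268 0.1219
top -0.04 51 0.1283 0.1233
top -0.02 52 0.134 0.1271
top 0.0 58 0.1377 0.1302
top 0.02 58 0.1401 0.1346
top 0.04 27 0.1444 0.1346
scene -0.1 127 0.1274 0.1179
scene -0.08 89 0.1268 0.1199
scene -0.06 63 0.1243 0.1204
scene -0.04 66 0.1274 0.1239
scene -0.02 67 0.1317 0.1262
scene 0.0 72 0.1361 0.1296
scene 0.02 63 0.1389 0.1343
scene 0.04 24 0.1399 0.1362
tray -x 144 med -50.2 at0 -50.2 slope 0.31deg ext -45.9 45.7
post1 -x 39 med -50.5 at0 -58.2 slope -10.12deg ext -50.8 -39.1
post2 -x 32 med -50.3 at0 -38.1 slope -14.47deg ext 39.1 50.8
tray -x extent 181 med -50.1 at0 -50.0 slope -0.34deg ext -53.4 54.9
posts extent 122 med -50.0 at0 -49.4 slope -0.04deg ext -53.6 55.8
tray -y 85 med -52.1 at0 -52.1 slope 0.06deg ext -41.9 -0.2
post1 -y 39 med -52.2 at0 -52.5 slope -0.37deg ext -45.0 -33.8
post3 -y 0
```

View pics/end.png

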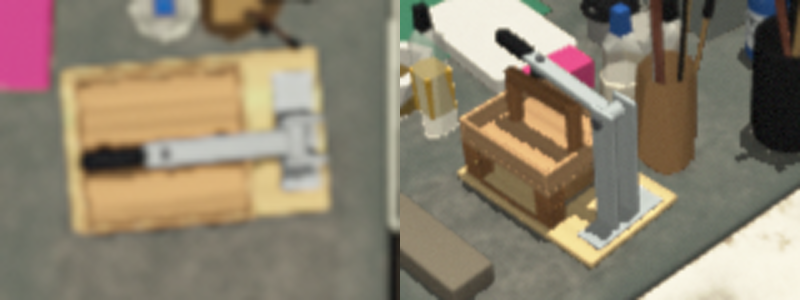

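The tray is unchanged, but the clamp is still about 0.15 rad up: its far end is at z ≈ 0.136. I'll press it down from above with closed fingers.

Run:
```python
from h import *
J=lambda s='':print(s,round(get_time_s(),2),np.round(get_ee_pos(),4),np.round(get_ft_force(),1),round(get_finger_gap(),3))
c=S2+CY*.032
arm.movep(p3(c,.30),Ra(A)); eoat.grasp()
arm.movel(p3(c,.17),v=.2);J()
print(arm.movel(p3(c,.132),v=.03,stop_force=10));J()
arm.dwell(.2);J()
arm.movel(p3(c,.30),v=.2)
arm.movep([.30,.35,.32],Ra(A));J()
for n in('top','scene'):
    im,d,K,V=cap(n)
    if n=='scene': cv2.imwrite('pics/end2.png',cv2.resize(im[200:320,210:370],(640,480),interpolation=cv2.INTER_CUBIC)[...,::-1])
    P=pts(d,K,V);q=P[...,:2]-S; m=(abs(q@CX)<.02)&(P[...,2]>.105)&(P[...,2]<.16)&(abs(q@CY)<.1)
    Y=(q@CY)[m];Zz=P[...,2][m]
    print(n,[(lo.round(2),np.median(Zz[(Y>lo)&(Y<lo+.02)]).round(4),Zz[(Y>lo)&(Y<lo+.02)].max().round(4)) for lo in np.arange(-.1,.05,.02)])
faces(d,K,V,44)
```

```text
36.77 [ 0.3949 -0.1322  0.1706] [ 0.1  0.4 -0.9] -0.001
True
 37.7 [ 0.3944 -0.1315  0.1406] [-2.4  1.2 11.7] -0.001
 37.9 [ 0.3944 -0.1315  0.1407] [-1.7  2.1 10.7] 0.004
 40.63 [0.3009 0.3488 0.3201] [-0.3  0.4 -0.8] -0.001
top [(np.float64(-0.1), np.float64(0.1203), np.float64(0.1299)), (np.float64(-0.08), np.float64(0.1179), np.float64(0.1276)), (np.float64(-0.06), np.float64(0.1171), np.float64(0.1221)), (np.float64(-0.04), np.float64(0.1171), np.float64(0.1217)), (np.float64(-0.02), np.float64(0.1169), np.float64(0.1231)), (np.float64(0.0), np.float64(0.1175), np.float64(0.1235)), (np.float64(0.02), np.float64(0.1203), np.float64(0.1255)), (np.float64(0.04), np.float64(0.1188), np.float64(0.1231))]
scene [(np.float64(-0.1), np.float64(0.1173), np.float64(0.1264)), (np.float64(-0.08), np.float64(0.1189), np.float64(0.1268)), (np.float64(-0.06), np.float64(0.1169), np.float64(0.1197)), (np.float64(-0.04), np.float64(0.1165), np.float64(0.1189)), (np.float64(-0.02), np.float64(0.1166), np.float64(0.1223)), (np.float64(0.0), np.float64(0.1172), np.float64(0.1227)), (np.float64(0.02), np.float64(0.1191), np.float64(0.1229)), (np.float64(0.04), np.float64(0.1189), np.float64(0.1225))]
tray -x 140 med -50.1 at0 -50.2 slope -0.02deg ext -44.7 45.7
post1 -x 35 med -50.3 at0 -63.9 slope -17.36deg ext -50.9 -39.4
post2 -x 33 med -49.7 at0 -36.1 slope -16.75deg ext 39.1 50.1
tray -x extent 178 med -50.1 at0 -50.0 slope -0.67deg ext -53.6 54.7
posts extent 118 med -49.8 at0 -49.3 slope -0.04deg ext -54.2 56.1
tray -y 82 med -51.9 at0 -52.4 slope -0.99deg ext -41.0 -1.0
post1 -y 42 med -52.2 at0 -52.0 slope 0.21deg ext -44.9 -33.4
post3 -y 0
```

View pics/end2.png

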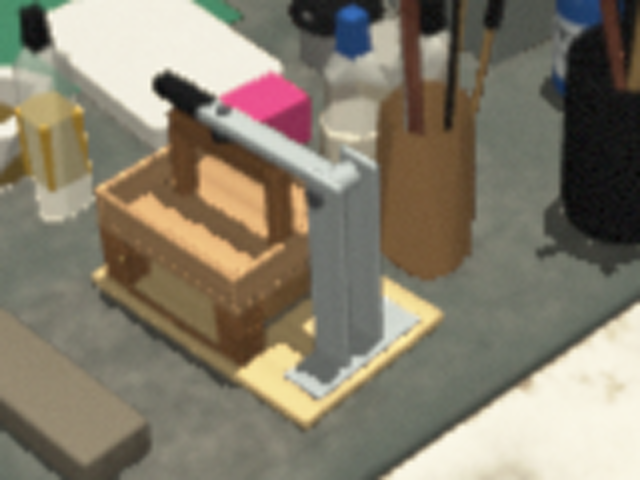

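The clamp is now level over the bar: its arm stays at z ≈ 0.117 along its whole length. The tray is still home and the robot is clear, so I'll hand in.

```bash
python3 -c "
from plant import *
print(job.finish_job(),get_time_s())"
```

```text
the job is handed in; nothing more can be done
the job is handed in; nothing more can be done
```

The job is handed in: the block is flat on the deck, the tray is home in its sockets, and the clamp is level over the bar with the robot clear; the last motion ended at about 41 s of the 72 s, and no verdict came back.

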